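# Set the overhang of a loaded cantilever plate and hold it

### The arm

A 6-joint arm with a two-finger parallel gripper is mounted at the origin on the work surface; the furniture and walls round the work are solid. World frame = base frame: x ahead of the robot, y to its left, z up, the work surface at z = 0. Lengths are in m, angles in degrees, forces in N, time in s.
With the tool pointing down it reaches from about 0.35 to 0.875 m from the base axis. Payload 4.2 kg.
Tool frame: the origin (TCP) lies at the very end of the fingers, on their centre line; the grasp point (between the pads) lies 19 mm behind it; z points along the fingers, x is the direction in which the jaws open and shut, and the axes are right-handed (so a half turn about z gives the same grasp; the last joint's range is limited). The gripper opens to 87 mm and grips with 3 to 60 N. Pads are 19 mm wide; open, the fingers measure 117 mm over their backs; the gripper's body (75 mm by 190 mm) begins 51 mm behind the grasp point.
Start: joints at [84.03, 22.042, 0.453, 0, -68.411, -14.817], TCP at [0.222, 0.584, 0.2] pointing down, gripper open.
Joint ranges: [-179.83, 179.83], [-69.29, 118.12], [-61.27, 80.66], [-181.25, 117.63], [-171.15, -9.14], [-177.46, 177.46]. Speed limits (degrees/s): [159.86, 159.86, 180, 180, 180, 180].

### API

Orientations are given as a 3x3 rotation matrix whose columns are the frame's x, y, z axes.
In Python, from station import r gives the robot as it stands.
- The arm moves only by the tool move_arm, never from a script. Its argument "series" is a list that holds one entry, the list of rows, each a list of 7 numbers: the shift along the tool's x, y, z in cm, then the turn, a rotation vector about the tool's x, y, z in degrees, then the opening, from -1 (shut) to 1 (fully open). In form: [[[dx, dy, dz, wx, wy, wz, fingers], ...]]. A call has 1 to 12 rows; each row shifts and turns the commanded pose from where the row before left it, along the tool's axes as they then stand; what a row does not reach is not made up. A row lasts 1/8 s, in which the tool goes at most 62.5 mm and 10.7 degrees, less where a joint would pass 70% of its speed; a pose out of reach is approached as far as the arm can. A call is refused whole if a number of a shift passes 6.25 or a number of a turn 10.7, either way. A call with a gripper value outside its range is refused whole. The fingers move at their own pace and stop on an object; the grip force is fixed at half the most. Time passes only in rows, so rows that do not move let the fingers close. It gives the time, the measured TCP pose, the force and the opening at its end, in the units of the state.
- r.sense(): the state, without advancing time (a new reading comes with each control period).
- r.capture(name): name is "scene" or "side" or "wrist"; returns a dict with "color" (420x560x3 uint8, blue, green, red), "fx", "fy", "cx", "cy" (pixels), "D" ([k1, k2, p1, p2, k3] as OpenCV has them; the pictures are not rectified), "rvec" (rotation vector, rad) and "tvec" (3), from world to camera coordinates, as OpenCV has them; the wrist camera has in their place "tool_from_camera" (4x4, takes a point from camera to tool coordinates, whose origin is the TCP and whose axes are the tool frame's). Camera axes: x right, y down, z forward; pixel columns grow to the right and rows downward; lengths in m; the calibration is good to about 2 mm. A picture is of the moment at which its call begins: read the wrist's pose just before it. There is no depth.
- r.finish_job(): hands the job in, once; it reports no verdict.
The state is a dict: "time_s": time; "joints": joint angles; "joint_velocities": joint speeds; "effort": joint torques, N m; "tcp_pos": TCP position; "ee_rot": TCP orientation; "wrist_force": force on the tool from outside, world axes, zero at the start; "moment": the same for the moment, N m; "gripper_width": opening from 0.0 (shut) to 1.0 (fully open).
Only numpy, scipy, OpenCV 4.12 (cv2) and the standard library are available. Lean on these libraries where they do the work, as an engineer would, in place of code of your own. Each camera call takes 0.05 s, during which the arm holds its last target.

### The job

Set up the cantilever test: grip the aluminium plate by its black-taped tail and slide it out along the stand's beam, with the brass weight riding on it, until its front edge stands between the two red gauge posts, in line with them. Pushed out that far the plate would tip, so keep it lying flat on the beam, do not lift it or let the weight slip or fall, and leave the other things on the bench alone. Finish while still gripping the tail and holding the plate still at the mark: do not let go.

Things in the scene. Friction and masses are not known exactly. Their poses are not given: they have to be found in the camera images.
- stand: Cantilever test stand, fixed to the bench (all sizes here in mm): a level aluminium beam 150 long, 32 wide and 14 thick, its top 80 above the bench, on two grey posts (30 x 30) over a dark base rail 340 x 50 x 8. Origin on the bench below the middle of the beam's front (outer) edge; x points outward, the way the plate slides out (about towards the robot's left), z up. The beam runs from x = -150 to x = 0; the base rail from x = -150 to x = +190.
- beam_edge (a point): Middle of the top front (outer) edge of the stand's beam; axes as the stand's.
- gauge: Grey gauge carriage (18 x 84 x 12) clamped across the base rail outside the beam, fixed, with two upright red posts (4 thick along x, 6 wide, tops 108 above the bench) whose centres stand 38 to either side of the rail's middle. Origin at the middle of its underside, on the rail; x outward as the stand's. The plate passes between the posts with 10 to spare on each side. Its distance from the beam's edge (the wanted overhang) is 115 to 150 and differs each time.
- gauge_mark (a point): The mark: the point midway between the red posts, 80 above the bench (the height of the plate's underside); the plate's front edge must come here.
- plate: Loose aluminium plate 240 x 50 x 8, about 0.26 kg, lying flat along the stand's beam, wider than the beam by 9 on each side, so that fingers can take it across its 50 width anywhere along it. Origin at the middle of its underside; x along its length towards the front end, z up. The black-taped tail is its last 45 (x = -120 to -75). At the start the front end sticks 20 to 45 out over the beam's edge and the tail sticks out behind the beam.
- plate_front (a point): Middle of the plate's lower front edge, 120 in front of the plate's origin.
- weight_200: Brass calibration weight 33 across, 50 tall, about 0.2 kg, standing loose on the plate near its front end, its centre about 35 behind the front edge; it brings the tipping point to an overhang of about 85. Origin at the middle of its underside.
- weight_500: Bystander: grey calibration weight 43 across, 60 tall, on the robot's side of the stand. Origin at the middle of its underside.
- weight_100: Bystander: small brass weight 27 across, 40 tall, on the robot's side of the stand (not the one on the plate). Origin at the middle of its underside.
Not all that is in view belongs to the job. What is shaped like the weight_200 but brown or pink is not meant.

How it is judged:
By the outcome, as a careful person would: the job done as asked, in the order asked, and still so for the second after the job is handed in, while the arm keeps its last pose, push and grip.
It also fails if it takes over 40 s, if anything falls off the work surface, if the arm or the gripper's body presses on something with over 40 N, if the wrist force passes 120 N, or if a joint passes its speed limit or range.

## Working session

There is one attempt and no reset: what is moved stays moved. The work goes in short steps, Python scripts to look and compute and a tool call to move; the robot and the scene stay as the last step left them, time stands still between calls to the robot, and variables do not carry over. Pictures are saved under pics/ and viewed, and the job is handed in when it is done.

Besides the shell and the picture viewer there is one more tool, called after "Request:" as a command line: name --argument value ..., lists and objects as JSON in quotes. move_arm: Moves the arm, as the interface text tells. Its arguments: {"type":"object","properties":{"series":{"type":"array","items":{"type":"array","items":{"type":"array","items":{"type":"number"}}}}},"required":["series"]}

```bash
mkdir -p pics; ls
python3 - <<'E'
from station import r
import cv2,pickle
d={}
for n in ("scene","side","wrist"):
    s=r.sense(); c=r.capture(n); c['s']=s; d[n]=c
    cv2.imwrite(f"pics/{n}0.png",c["color"])
pickle.dump(d,open("c0.pkl","wb"))
s=r.sense()
print(s['time_s'],s['tcp_pos'],s['ee_rot'],s['wrist_force'],s['gripper_width'])
E
```

```text
pics
0.15 [0.22161353 0.58387439 0.19933876] [[-3.54978174e-01 -9.34874459e-01 -4.91224945e-04]
 [-9.34873163e-01  3.54978502e-01 -1.55967716e-03]
 [ 1.63247664e-03 -9.44183334e-05 -9.99998663e-01]] [ 0.29770907 -0.13158293  0.70077048] 1.0003166478418564
```

View pics/scene0.png

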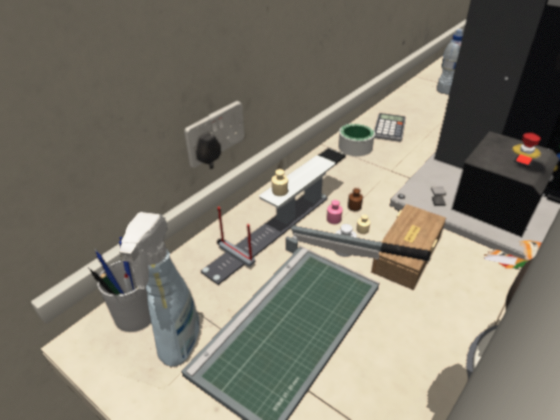

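View pics/side0.png

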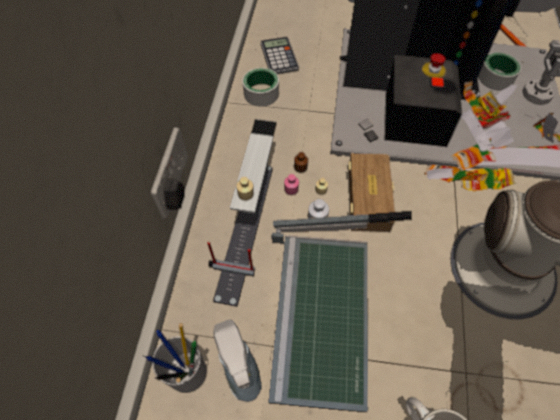

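View pics/wrist0.png

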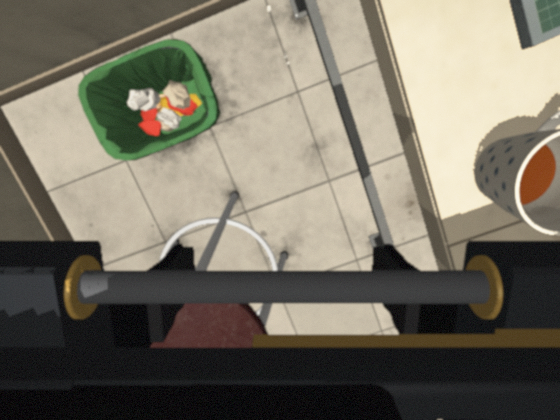

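Scene: the plate is at (300,180) with its black tail at (330,157) and the brass weight at (280,182). The gauge posts are at (221,225) and (250,240). In the side view the tail is at (264,128), the weight at (245,187) and the posts at (211,255) and (250,260). Next I'll take close crops.

```bash
cat > h.py <<'E'
import numpy as np,cv2,pickle
def ray(c,uv):
    K=np.array([[c['fx'],0,c['cx']],[0,c['fy'],c['cy']],[0,0,1]])
    p=cv2.undistortPoints(np.array(uv,float).reshape(-1,1,2),K,np.array(c['D'],float)).reshape(-1,2)
    d=np.c_[p,np.ones(len(p))]
    if 'rvec' in c:
        R=cv2.Rodrigues(np.array(c['rvec'],float))[0]; t=np.array(c['tvec'],float).ravel()
        return -R.T@t, d@R
    T=np.array(c['tool_from_camera']); s=c['s']; W=np.eye(4); W[:3,:3]=s['ee_rot'];W[:3,3]=s['tcp_pos']
    M=W@T; return M[:3,3], d@M[:3,:3].T
def onz(c,uv,z):
    o,d=ray(c,uv); return o+d*((z-o[2])/d[:,2])[:,None]
def tri(cs,uvs):
    A=np.zeros((3,3));b=np.zeros(3);L=[]
    for c,uv in zip(cs,uvs):
        o,d=ray(c,[uv]);d=d[0]/np.linalg.norm(d[0]);P=np.eye(3)-np.outer(d,d);A+=P;b+=P@o;L.append((P,o))
    x=np.linalg.solve(A,b); return x,[float(np.linalg.norm(P@(x-o))) for P,o in L]
def crop(c,x,y,w,h,k,fn):
    cv2.imwrite(fn,cv2.resize(c['color'][y:y+h,x:x+w],None,fx=k,fy=k,interpolation=cv2.INTER_CUBIC))
E
python3 - <<'E'
from h import *
d=pickle.load(open("c0.pkl","rb"))
crop(d['scene'],195,140,160,140,5,'pics/s1.png')
crop(d['side'],195,110,135,200,3,'pics/d1.png')
crop(d['side'],200,115,100,110,5,'pics/d2.png')
crop(d['side'],200,225,80,85,7,'pics/d3.png')
E
```

```text
(no output)
```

View pics/s1.png

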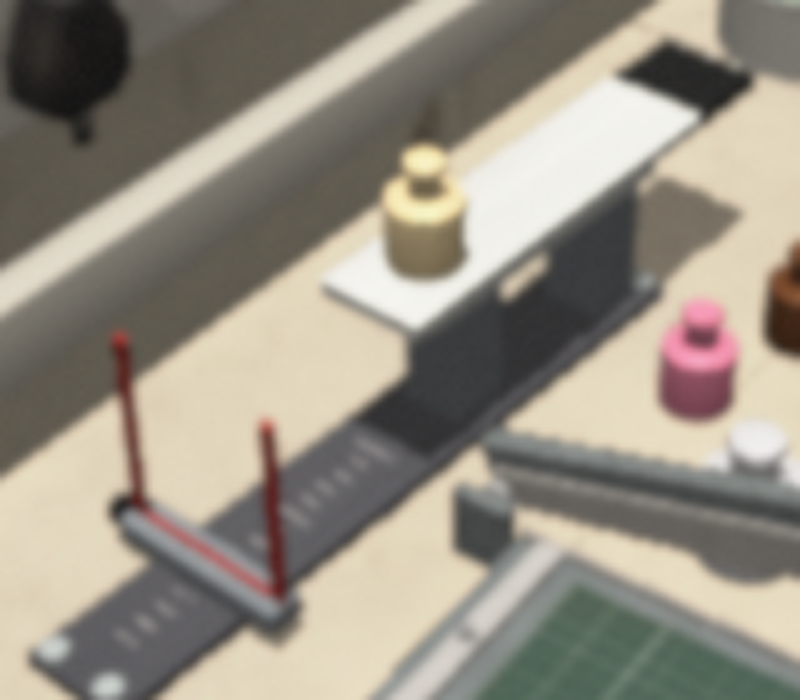

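View pics/d2.png

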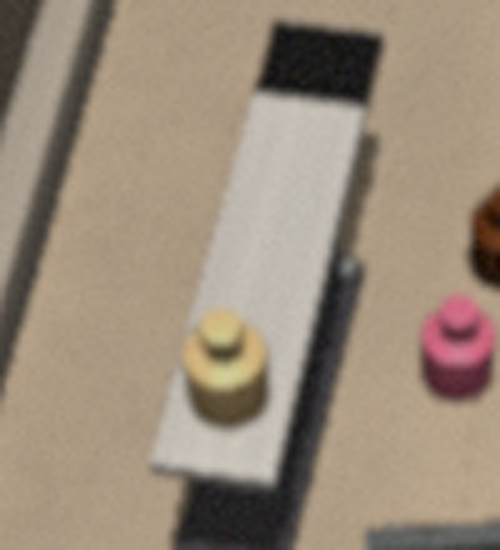

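View pics/d3.png

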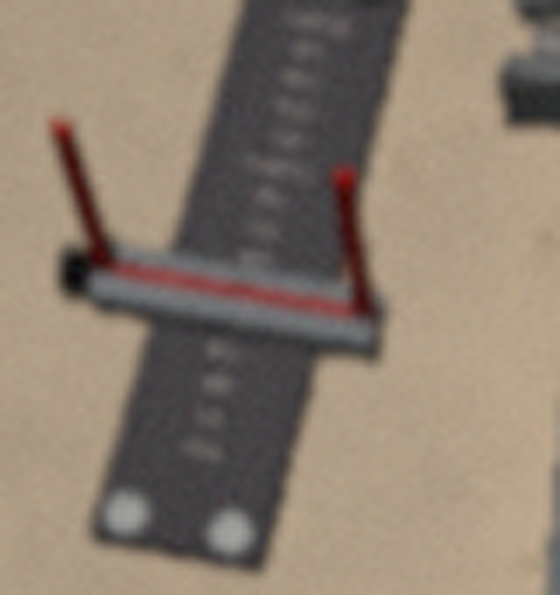

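Run:
```python
from h import *
np.set_printoptions(precision=4,suppress=True)
d=pickle.load(open("c0.pkl","rb")); S,D=d['scene'],d['side']
f=lambda pts,o,k:(np.array(pts,float)+.5)/k-.5+np.array(o)
# tailL tailR frontL frontR
ps=f([[670,40],[750,78],[325,283],[415,328]],(195,140),5)
pd=f([[275,22],[382,36],[152,463],[275,482]],(200,115),5)
for n,c,p in(('scene',S,ps),('side',D,pd)):
    X=onz(c,p,.088);print(n,X[:,:2].tolist()); 
    ax=(X[2]+X[3]-X[0]-X[1])/2; print(' len',np.linalg.norm(ax),'w',np.linalg.norm(X[0]-X[1]),np.linalg.norm(X[2]-X[3]),'dir',np.degrees(np.arctan2(ax[1],ax[0])),'front',(X[2]+X[3])/2,'tail',(X[0]+X[1])/2)
# post tops L,R z=.108
qs=f([[120,338],[267,426]],(195,140),5); qd=f([[62,128],[344,177]],(200,225),7)
T=[]
for n,c,q in(('scene',S,qs),('side',D,qd)):
    X=onz(c,q,.108);m=X.mean(0);e=X[1]-X[0];print(n,X,'mid',m,'sep',np.linalg.norm(e),'dirperp',np.degrees(np.arctan2(e[1],e[0]))+90)
for a,b in zip(qs,qd): print(tri([S,D],[a,b]))
for a,b in zip(ps,pd): print('pl',tri([S,D],[a,b]))
# rail outer end z .008
X=onz(D,f([[95,530],[262,568]],(200,225),7),.008);print('railend',X,X.mean(0))
X=onz(S,f([[32,657]],(195,140),5),.008);print(X)
# others
for n,p in(('w500',(318,215)),('pink',(291,188)),('brown',(301,166)),('w100',(321,189)),('cup',(262,92)),('box',(352,155))):print(n,onz(D,[p],0.02))
```

```text
scene [[0.5527343386568566, -0.25167843845885063], [0.5059448401971762, -0.2460084336431304], [0.5595654603987739, -0.012533683991990618], [0.5133575946790822, -0.011721239258751792]]
 len 0.23682308703067856 w 0.04713179522062282 0.046215007528005746 dir 88.27669450649714 front [ 0.5365 -0.0121  0.088 ] tail [ 0.5293 -0.2488  0.088 ]
side [[0.5566554402954565, -0.24664015142908452], [0.5078779671723047, -0.24479442617416475], [0.5636023249164265, -0.010489318128266367], [0.514145167762418, -0.00861038261313185]]
 len 0.23625983997924074 w 0.04881238148253421 0.04949283576868801 dir 88.39750583371115 front [ 0.5389 -0.0095  0.088 ] tail [ 0.5323 -0.2457  0.088 ]
scene [[0.5806 0.079  0.108 ]
 [0.5045 0.0832 0.108 ]] mid [0.5425 0.0811 0.108 ] sep 0.0762654435681813 dirperp 266.81399415637713
side [[0.5824 0.0822 0.108 ]
 [0.507  0.0858 0.108 ]] mid [0.5447 0.084  0.108 ] sep 0.07557654207065986 dirperp 267.29925555993407
(array([0.5822, 0.0798, 0.1067]), [0.001760571282284772, 0.0017605712822847113])
(array([0.5067, 0.083 , 0.1056]), [0.0016116032237075673, 0.0016116032237076128])
pl (array([ 0.5563, -0.2533,  0.0842]), [0.0027644058980413186, 0.0027644058980413146])
pl (array([ 0.5078, -0.2479,  0.0858]), [0.000922192771816245, 0.000922192771816402])
pl (array([ 0.564 , -0.0151,  0.0832]), [0.0017783872803903756, 0.0017783872803903127])
pl (array([ 0.5135, -0.01  ,  0.0881]), [0.001411864173397374, 0.0014118641733973625])
railend [[0.5716 0.1547 0.008 ]
 [0.5237 0.1587 0.008 ]] [0.5477 0.1567 0.008 ]
[[0.5676 0.1529 0.008 ]]
w500 [[ 0.3907 -0.058   0.02  ]]
pink [[ 0.4566 -0.1186  0.02  ]]
brown [[ 0.4421 -0.1817  0.02  ]]
w100 [[ 0.391  -0.1252  0.02  ]]
cup [[ 0.5696 -0.4034  0.02  ]]
box [[ 0.3294 -0.2297  0.02  ]]
```

Run:
```python
from h import *
np.set_printoptions(precision=3,suppress=True)
d=pickle.load(open("c0.pkl","rb")); S,D=d['scene'],d['side']
print('bottle base',onz(S,[(175,360)],0),onz(D,[(245,395)],0))
print('bottle top',tri([S,D],[(150,225),(228,335)]))
for p in((228,130),(205,215),(180,300)): print('skirt',onz(D,[p],0))
for p in((310,150),(230,215)): print('skirtS',onz(S,[p],0))
print('plug',tri([S,D],[(207,150),(175,196)]))
for X in ((0,0,0),(0,0,.3),(.222,.584,.2),(.532,-.227,.09)):
  for c in(S,D):
    print(X,cv2.projectPoints(np.array([X],float),np.array(c['rvec'],float),np.array(c['tvec'],float),np.array([[c['fx'],0,c['cx']],[0,c['fy'],c['cy']],[0,0,1]]),np.array(c['D'],float))[0].ravel())
print('black device front',onz(D,[(388,135),(455,145),(340,150)],0), 'mast', onz(D,[(340,90)],0))
```

```text
bottle base [[0.468 0.307 0.   ]] [[0.479 0.316 0.   ]]
bottle top (array([0.488, 0.28 , 0.252]), [0.0006481976936257395, 0.0006481976936257964])
skirt [[ 0.635 -0.283  0.   ]]
skirt [[ 0.634 -0.036  0.   ]]
skirt [[0.638 0.161 0.   ]]
skirtS [[ 0.662 -0.337  0.   ]]
skirtS [[ 0.644 -0.007  0.   ]]
plug (array([0.638, 0.041, 0.191]), [0.0010305066177496642, 0.001030506617749711])
(0, 0, 0) [539.076 382.283]
(0, 0, 0) [503.938 266.858]
(0, 0, 0.3) [634.928 235.866]
(0, 0, 0.3) [587.076 182.561]
(0.222, 0.584, 0.2) [ 64.162 679.744]
(0.222, 0.584, 0.2) [420.181 651.513]
(0.532, -0.227, 0.09) [330.359 154.254]
(0.532, -0.227, 0.09) [263.968 126.02 ]
black device front [[ 0.244 -0.321  0.   ]
 [ 0.082 -0.313  0.   ]
 [ 0.357 -0.257  0.   ]] mast [[ 0.372 -0.46  -0.   ]]
```

```bash
cat > plan.py <<'E'
from h import *
from scipy.spatial.transform import Rotation as Ro
def plan(s,wps,ang,n):
    """world waypoints (list), final tool-x angle deg (tool down); n rows per leg"""
    R=np.array(s['ee_rot']);p=np.array(s['tcp_pos'])
    x=np.array([np.cos(np.radians(ang)),np.sin(np.radians(ang)),0]);z=np.array([0,0,-1.]);G=np.c_[x,np.cross(z,x),z]
    rv=Ro.from_matrix(R.T@G).as_rotvec(degrees=True); N=sum(n); out=[]
    per=np.round(rv/N,1)
    for w,k in zip(wps,n):
        for i in range(k):
            step=(np.array(w)-p)/(k-i); l=np.round(R.T@step*100,1); out.append([*l,*per]); p=p+R@l/100
            R=R@Ro.from_rotvec(per,degrees=True).as_matrix()
    for o in out: print([float(v)+0 for v in o])
    print('end',p,np.round(R,4).tolist(),'rv',rv)
E
python3 - <<'E'
from plan import *
from station import r
s=r.sense()
plan(s,[(.222,.55,.32),(.35,.2,.33),(.45,-.05,.31),(.53,-.225,.25)],178.2,[3,7,6,5])
E
```

```text
[1.1, -0.4, -4.0, 0.0, 0.0, 3.4]
[1.0, -0.5, -4.0, 0.0, 0.0, 3.4]
[1.0, -0.5, -4.1, 0.0, 0.0, 3.4]
[3.3, -4.1, -0.1, 0.0, 0.0, 3.4]
[3.1, -4.3, -0.1, 0.0, 0.0, 3.4]
[2.8, -4.5, -0.1, 0.0, 0.0, 3.4]
[2.6, -4.7, -0.2, 0.0, 0.0, 3.4]
[2.3, -4.8, -0.1, 0.0, 0.0, 3.4]
[2.0, -5.0, -0.2, 0.0, 0.0, 3.4]
[1.6, -5.1, -0.1, 0.0, 0.0, 3.4]
[1.0, -4.4, 0.3, 0.0, 0.0, 3.4]
[0.8, -4.4, 0.3, 0.0, 0.0, 3.4]
[0.5, -4.5, 0.4, 0.0, 0.0, 3.4]
[0.3, -4.5, 0.3, 0.0, 0.0, 3.4]
[0.0, -4.4, 0.4, 0.0, 0.0, 3.4]
[-0.3, -4.5, 0.3, 0.0, 0.0, 3.4]
[-0.6, -3.8, 1.2, 0.0, 0.0, 3.4]
[-0.9, -3.7, 1.2, 0.0, 0.0, 3.4]
[-1.1, -3.7, 1.2, 0.0, 0.0, 3.4]
[-1.3, -3.6, 1.2, 0.0, 0.0, 3.4]
[-1.5, -3.6, 1.2, 0.0, 0.0, 3.4]
end [ 0.52979024 -0.22540994  0.25044966] [[-0.9993, 0.0383, -0.0005], [0.0383, 0.9993, -0.0016], [0.0004, -0.0016, -1.0]] rv [-6.26583304e-02 -7.78920130e-02  7.10078520e+01]
```

What could be mistaken for the target, by side-view pixel:
- **Plate:** the white plate with a black tail at (264,128). The ruler or press rod at (340,220) and the green cutter at (320,320) are other long flat things, but neither has tape or sits on the stand.
- **Weight on the plate:** brass at (245,187). Pink (291,188), brown (301,166), small brass (321,189) and grey (318,210) all stand on the bench.

I choose the plate's black tail at (264,128); crop d2 confirms it.

Request:
move_arm --series '[[[1.1,-0.4,-4.0,0,0,3.4,1],[1.0,-0.5,-4.0,0,0,3.4,1],[1.0,-0.5,-4.1,0,0,3.4,1],[3.3,-4.1,-0.1,0,0,3.4,1],[3.1,-4.3,-0.1,0,0,3.4,1],[2.8,-4.5,-0.1,0,0,3.4,1],[2.6,-4.7,-0.2,0,0,3.4,1],[2.3,-4.8,-0.1,0,0,3.4,1],[2.0,-5.0,-0.2,0,0,3.4,1],[1.6,-5.1,-0.1,0,0,3.4,1]]]'

```text
time_s: 1.4
tcp_pos: [0.3507, 0.1985, 0.3302]
ee_rot: [[-0.818, -0.576, 0.0], [-0.576, 0.818, 0.0], [-0.0, 0.0, -1.0]]
wrist_force: [1.0, -0.0, -0.3]
gripper_width: 0.999
```

Request:
move_arm --series '[[[1.0,-4.4,0.3,0,0,3.4,1],[0.8,-4.4,0.3,0,0,3.4,1],[0.5,-4.5,0.4,0,0,3.4,1],[0.3,-4.5,0.3,0,0,3.4,1],[0.0,-4.4,0.4,0,0,3.4,1],[-0.3,-4.5,0.3,0,0,3.4,1],[-0.6,-3.8,1.2,0,0,3.4,1],[-0.9,-3.7,1.2,0,0,3.4,1],[-1.1,-3.7,1.2,0,0,3.4,1],[-1.3,-3.6,1.2,0,0,3.4,1],[-1.5,-3.6,1.2,0,0,3,1],[0,0,0,0,0,0,1]]]'

```text
time_s: 2.9
tcp_pos: [0.5296, -0.2266, 0.2476]
ee_rot: [[-0.999, 0.034, -0.004], [0.034, 0.999, 0.001], [0.004, 0.001, -1.0]]
wrist_force: [-0.2, -0.5, 0.6]
gripper_width: 1.001
```

Run:
```python
from station import r
import cv2,pickle
s=r.sense(); c=r.capture("wrist"); c['s']=s; pickle.dump(c,open("w1.pkl","wb")); cv2.imwrite("pics/w1.png",c['color'])
print(s['time_s'],s['tcp_pos'],s['ee_rot'],s['joints'])
```

```text
2.9 [ 0.52959799 -0.22662057  0.24756874] [[-9.99395853e-01  3.44673057e-02 -4.46474725e-03]
 [ 3.44634133e-02  9.99405513e-01  9.45845326e-04]
 [ 4.49469375e-03  7.91403467e-04 -9.99989586e-01]] [-7.07428809e+00  1.57192332e+01 -1.92983121e+00 -2.33424164e-02
 -7.26114758e+01  5.10619353e+00]
```

View pics/w1.png

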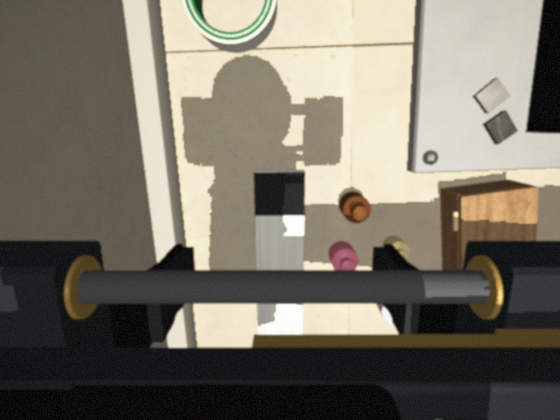

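The wrist view shows the black tail with its rear edge at row 172, its sides at columns 254 and 304, and the tape boundary at row 214. Now I'll measure it.

Run:
```python
from h import *
np.set_printoptions(precision=4,suppress=True)
c=pickle.load(open("w1.pkl","rb")); crop(c,230,155,100,110,5,'pics/w1c.png')
g=cv2.cvtColor(c['color'],cv2.COLOR_BGR2GRAY)
m=(g[150:240,240:320]<38).astype(np.uint8)
n,l,st,ce=cv2.connectedComponentsWithStats(m); i=1+np.argmax(st[1:,4]);print(st[i])
box=cv2.boxPoints(cv2.minAreaRect(cv2.findContours((l==i).astype(np.uint8),0,1)[0][0]))+[240,150]
print(box); X=onz(c,box,.088); print(X, 'mean',X.mean(0))
for a in range(4): print(np.linalg.norm(X[a]-X[a-1]))
```

```text
[  15   24   48   40 1287]
[[255. 174.]
 [302. 174.]
 [302. 213.]
 [255. 213.]]
[[ 0.5552 -0.2467  0.088 ]
 [ 0.5093 -0.2451  0.088 ]
 [ 0.5101 -0.2058  0.088 ]
 [ 0.5573 -0.2075  0.088 ]] mean [ 0.533  -0.2263  0.088 ]
0.03933288273969733
0.045945518499679545
0.03935146459164964
0.047247625660157236
```

View pics/w1c.png

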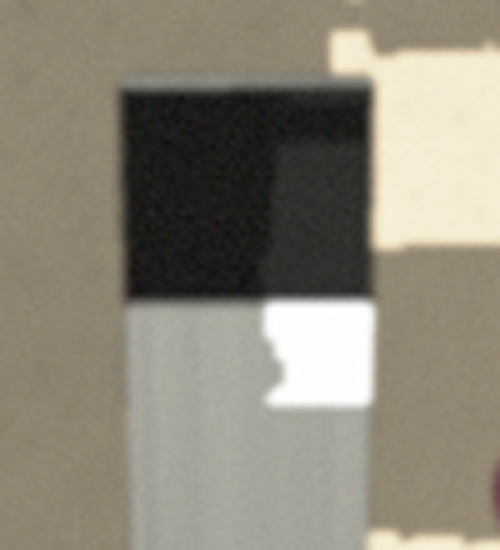

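Run:
```python
from h import *
np.set_printoptions(precision=4,suppress=True)
c=pickle.load(open("w1.pkl","rb"))
p=np.array([[121,88],[372,88],[126,300],[374.5,300],[131,520],[369,520]],float)
p=(p+.5)/5-.5+[230,155]
X=onz(c,p,.088);print(X)
for a in(0,2,4):
  print((X[a]+X[a+1])/2,np.linalg.norm(X[a]-X[a+1]))
M=(X[::2]+X[1::2])/2; e=M[1]-M[0];print(np.degrees(np.arctan2(e[1],e[0])),np.linalg.norm(e)); e=M[2]-M[0];print(np.degrees(np.arctan2(e[1],e[0])))
```

```text
[[ 0.5563 -0.2485  0.088 ]
 [ 0.5073 -0.2468  0.088 ]
 [ 0.5576 -0.2058  0.088 ]
 [ 0.5076 -0.204   0.088 ]
 [ 0.5592 -0.1586  0.088 ]
 [ 0.5097 -0.1568  0.088 ]]
[ 0.5318 -0.2477  0.088 ] 0.04901191657221364
[ 0.5326 -0.2049  0.088 ] 0.0500214466559701
[ 0.5344 -0.1577  0.088 ] 0.04949433861452667
88.86845174227902 0.042767074788628054
88.31994324104352
```

Request:
move_arm --series '[[[-0.3,0,3.0,0,0,0,1],[0,0,4.0,0,0,0,1],[0,0,4.0,0,0,0,1],[0,0,3.0,0,0,0,1],[0,0,2.0,0,0,0,1],[0,0,1.0,0,0,0,1],[0,0,0,0,0,0,1],[0,0,0,0,0,0,1]]]'

```text
time_s: 3.95
tcp_pos: [0.5338, -0.2251, 0.0814]
ee_rot: [[-1.0, 0.031, 0.002], [0.031, 1.0, -0.001], [-0.002, -0.0, -1.0]]
wrist_force: [-0.6, 0.1, 0.7]
gripper_width: 1.003
```

Run:
```python
from h import *
from station import r
for n in("wrist","side"):
    s=r.sense(); c=r.capture(n); c['s']=s; pickle.dump(c,open(f"{n}2.pkl","wb")); cv2.imwrite(f"pics/{n}2.png",c['color'])
crop(c,200,60,120,200,3,'pics/side2c.png')
print(s['time_s'],s['tcp_pos'],s['ee_rot'],s['wrist_force'])
```

```text
4.0 [ 0.53381117 -0.2251598   0.08140224] [[-9.99523787e-01  3.07690063e-02  2.33844363e-03]
 [ 3.07679025e-02  9.99526428e-01 -5.06533416e-04]
 [-2.35292174e-03 -4.34343192e-04 -9.99997138e-01]] [ 0.61171635 -0.59622711  0.30048096]
```

View pics/wrist2.png

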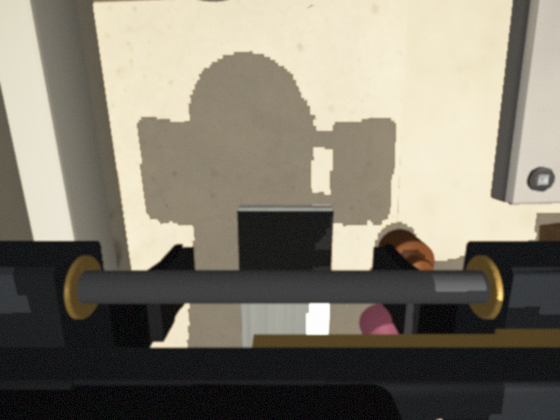

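View pics/side2c.png

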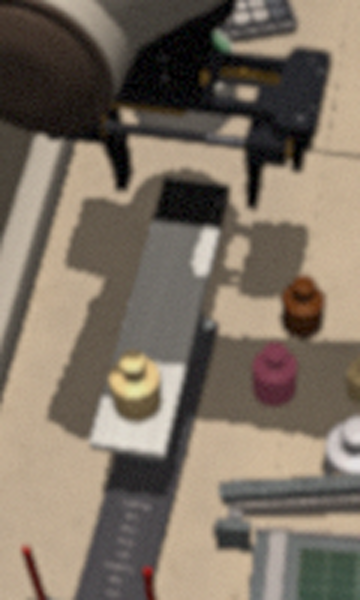

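Run:
```python
from h import *
np.set_printoptions(precision=4,suppress=True)
c=pickle.load(open("wrist2.pkl","rb"))
g=cv2.cvtColor(c['color'],cv2.COLOR_BGR2GRAY).astype(int)
for row in(216,225,240,258): 
  print(row,[ (int(i)+225) for i in np.where(np.abs(np.diff(g[row,225:345]))>12)[0]])
print([ (int(i)+190) for i in np.where(np.abs(np.diff(g[190:270,270]))>12)[0]])
X=onz(c,[(238.5,212),(331.5,212),(239,258),(331.5,258)],.088);print(X,X[:2].mean(0),X[2:].mean(0))
o,_=ray(c,[(0,0)]);print(o)
```

```text
216 [235, 236, 237, 238, 331, 332, 333, 334]
225 [236, 237, 238, 330, 331, 332, 333, 341, 342]
240 [236, 237, 238, 239, 330, 331, 332, 333]
258 [237, 238, 239, 318, 329, 330, 331, 332]
[207, 209, 210, 211]
[[ 0.5559 -0.2483  0.088 ]
 [ 0.5075 -0.2469  0.088 ]
 [ 0.5572 -0.2228  0.088 ]
 [ 0.5074 -0.2214  0.088 ]] [ 0.5317 -0.2476  0.088 ] [ 0.5323 -0.2221  0.088 ]
[ 0.5309 -0.2921  0.2662]
```

Request:
move_arm --series '[[[0.16,0,0.5,0,0,0,1],[0,-0.1,0.5,0,0,0,1],[0,0,0.5,0,0,0,1],[0,0,0,0,0,0,1],[0,0,0,0,0,0,1]]]'

```text
time_s: 4.68
tcp_pos: [0.5315, -0.2261, 0.0651]
ee_rot: [[-1.0, 0.031, -0.0], [0.031, 1.0, -0.0], [0.0, -0.0, -1.0]]
wrist_force: [0.3, 0.7, -0.3]
gripper_width: 1.0
```

Request:
move_arm --series '[[[0,0,0,0,0,0,0.3],[0,0,0,0,0,0,0.2],[0,0,0,0,0,0,-1],[0,0,0,0,0,0,-1],[0,0,0,0,0,0,-1],[0,0,0,0,0,0,-1],[0,0,0,0,0,0,-1],[0,0,0,0,0,0,-1]]]'

```text
time_s: 5.68
tcp_pos: [0.5317, -0.2263, 0.066]
ee_rot: [[-1.0, 0.031, 0.001], [0.031, 1.0, -0.001], [-0.001, -0.001, -1.0]]
wrist_force: [-1.3, 0.5, 5.7]
gripper_width: 0.172
```

Run:
```python
from h import *
from station import r
for n in("side","scene"):
    s=r.sense(); c=r.capture(n); c['s']=s; pickle.dump(c,open(f"{n}3.pkl","wb"))
    if n=="side": crop(c,195,110,110,200,3,'pics/side3c.png')
    else: crop(c,195,120,160,160,4,'pics/scene3c.png')
print(s['time_s'],s['tcp_pos'],s['ee_rot'],s['wrist_force'],s['moment'],s['gripper_width'])
```

```text
5.725 [ 0.53177359 -0.22634676  0.0660491 ] [[-9.99523167e-01  3.08586845e-02  1.08615747e-03]
 [ 3.08580037e-02  9.99523575e-01 -6.38048540e-04]
 [-1.10532934e-03 -6.04227646e-04 -9.99999207e-01]] [-0.96313606 -0.15441773  4.35582511] [0.12521146 0.2362464  0.00877118] 0.12887593748332996
```

View pics/side3c.png

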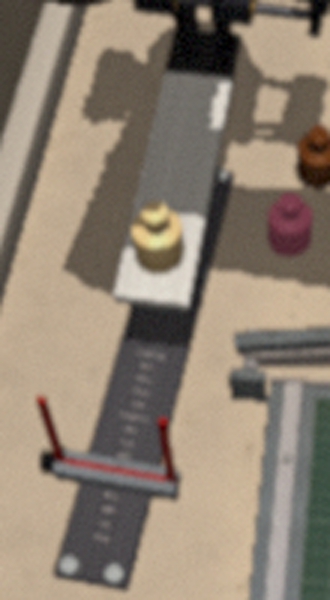

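View pics/scene3c.png

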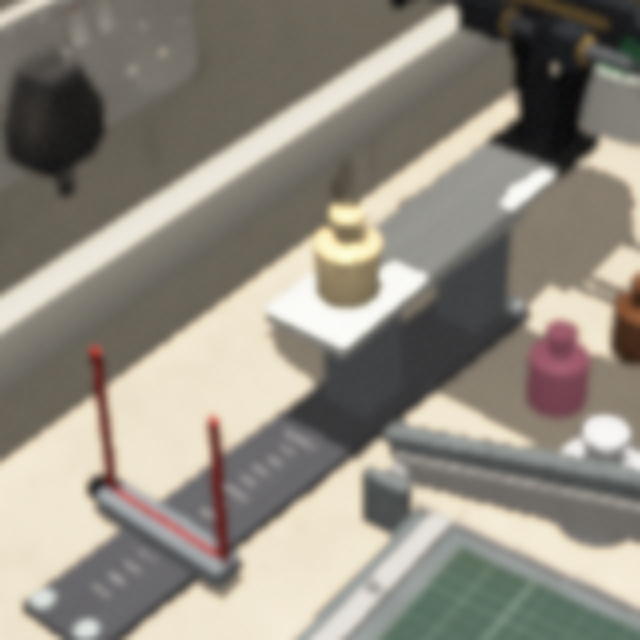

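Run:
```python
from h import *
from station import r
c=pickle.load(open("side3.pkl","rb"));crop(c,225,85,90,70,8,'pics/side3d.png')
c=pickle.load(open("scene3.pkl","rb"));crop(c,290,100,80,70,8,'pics/scene3d.png')
s=r.sense(); c=r.capture("wrist"); c['s']=s; pickle.dump(c,open("wrist3.pkl","wb")); cv2.imwrite("pics/wrist3.png",c['color'])
s=r.sense();print(s['time_s'],s['tcp_pos'],s['wrist_force'],s['gripper_width'])
```

```text
5.825 [ 0.53189776 -0.22632708  0.06607498] [-0.15540529  0.20946915  4.8816442 ] 0.054707546634048886
```

View pics/side3d.png

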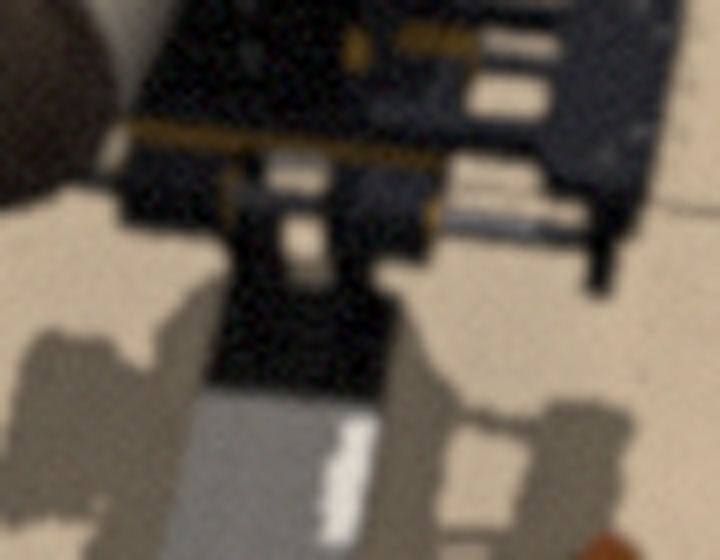

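View pics/scene3d.png

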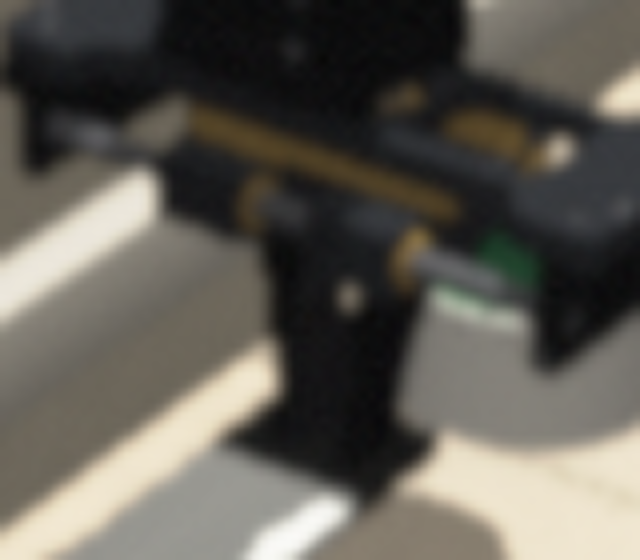

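View pics/wrist3.png

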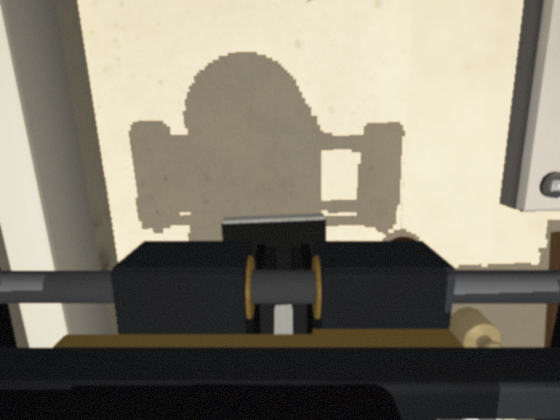

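Run:
```python
from h import *
np.set_printoptions(precision=4,suppress=True)
c=pickle.load(open("side2.pkl","rb"))
crop(c,225,80,80,70,8,'pics/side2d.png')
for z in(.08,.09,.10,.11):print(z,onz(c,[(240,122.7),(284.3,128.3)],z).tolist())
K=np.array([[c['fx'],0,c['cx']],[0,c['fy'],c['cy']],[0,0,1]])
print(cv2.projectPoints(np.array([[.5338-.05,-.225,.0814],[.5338+.05,-.225,.0814]]),np.array(c['rvec']),np.array(c['tvec']),K,np.array(c['D']))[0])
c=pickle.load(open("wrist3.pkl","rb"));crop(c,200,190,160,160,5,'pics/wrist3c.png')
```

```text
0.08 [[0.5891006756707704, -0.23849929770312245, 0.07999999999999996], [0.4878886968266572, -0.23540934152483078, 0.07999999999999996]]
0.09 [[0.5864521669786821, -0.22954039660494946, 0.08999999999999997], [0.48659385000977506, -0.22649176711468816, 0.08999999999999997]]
0.1 [[0.583803658286594, -0.22058149550677658, 0.09999999999999998], [0.48529900319289293, -0.21757419270454542, 0.09999999999999998]]
0.11 [[0.5811551495945058, -0.2116225944086036, 0.10999999999999999], [0.48400415637601074, -0.20865661829440268, 0.10999999999999999]]
[[[285.4657 131.5713]]

 [[241.1036 126.9756]]]
```

View pics/side2d.png

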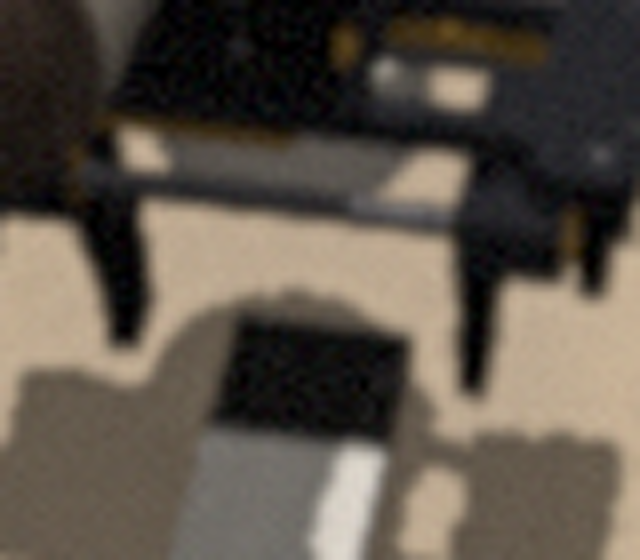

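View pics/wrist3c.png

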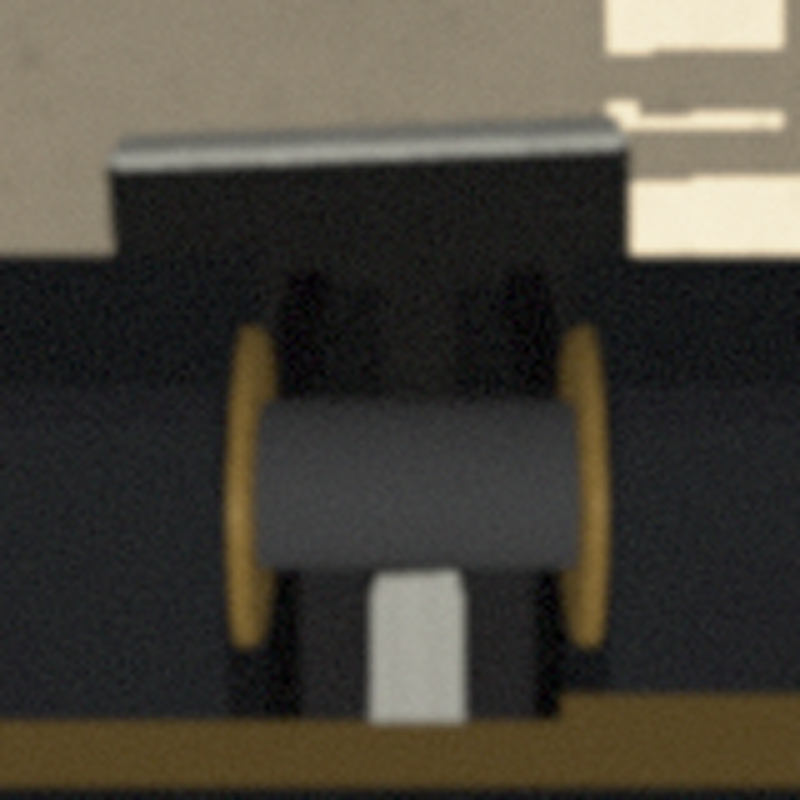

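The fingers did not grip. They closed over the top of the plate: the opening is nearly 0, the upward force is about 5 N, and the plate's front has swung about 2° toward the robot. The weight is still standing. The real fingertips seem to sit higher than the reported TCP, so I'll lift straight up, open, and measure where they are.

Request:
move_arm --series '[[[0,0,-0.5,0,0,0,-1],[0,0,-1.5,0,0,0,-1],[0,0,-2.0,0,0,0,-1],[0,0,0,0,0,0,1],[0,0,0,0,0,0,1],[0,0,0,0,0,0,1],[0,0,0,0,0,0,1],[0,0,0,0,0,0,1]]]'

```text
time_s: 6.82
tcp_pos: [0.5312, -0.226, 0.1048]
ee_rot: [[-1.0, 0.031, -0.001], [0.031, 1.0, 0.0], [0.001, 0.0, -1.0]]
wrist_force: [0.0, -0.6, -0.5]
gripper_width: 0.491
```

Run:
```python
from h import *
from station import r
for n in("side","scene","wrist"):
    s=r.sense(); c=r.capture(n); c['s']=s; pickle.dump(c,open(f"{n}4.pkl","wb"));cv2.imwrite(f"pics/{n}4.png",c['color'])
    if n=="side": crop(c,220,75,80,70,8,'pics/side4c.png');crop(c,200,110,100,115,5,'pics/side4d.png')
    elif n=="scene": crop(c,280,90,100,75,8,'pics/scene4c.png')
    print(s['time_s'],s['tcp_pos'],s['wrist_force'],s['gripper_width'])
```

```text
6.825 [ 0.53121242 -0.22603544  0.10476437] [ 0.00228641 -0.60906976 -0.47435159] 0.4910309921968406
6.875 [ 0.53126694 -0.22605899  0.1048609 ] [0.08267189 0.441177   0.18528821] 0.5314836042343696
6.925 [ 0.53129606 -0.2260953   0.10495256] [0.78043094 0.27027277 0.50821042] 0.5782420383072927
```

View pics/side4c.png

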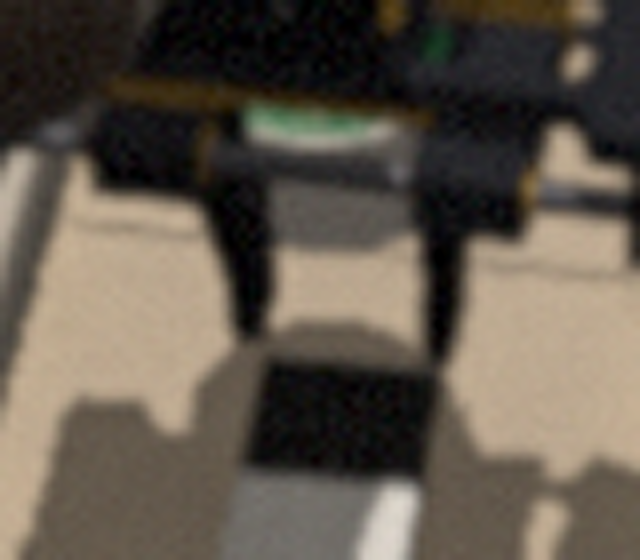

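View pics/side4d.png

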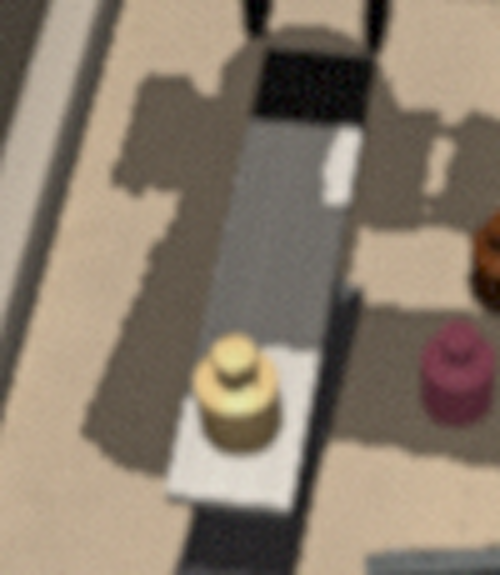

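View pics/scene4c.png

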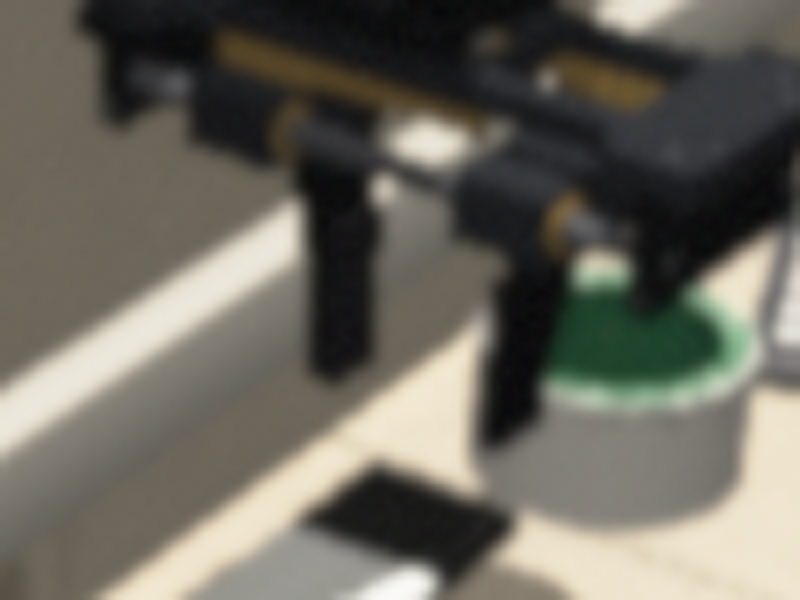

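View pics/wrist4.png

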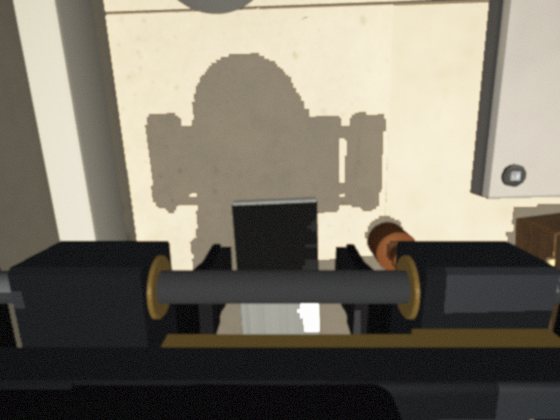

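Run:
```python
from h import *
np.set_printoptions(precision=4,suppress=True)
S=pickle.load(open("scene4.pkl","rb"));D=pickle.load(open("side4.pkl","rb"))
f=lambda pts,o,k:(np.array(pts,float)+.5)/k-.5+np.array(o)
a=f([[255,333],[440,358]],(220,75),8);b=f([[340,372],[508,437]],(280,90),8)
for i in(0,1):print(tri([S,D],[b[i],a[i]]))
pd=f([[268,52],[372,63],[165,495],[292,512]],(200,110),5)
X=onz(D,pd,.088);print(X);ax=(X[2]+X[3]-X[0]-X[1])/2;print(np.linalg.norm(ax),np.degrees(np.arctan2(ax[1],ax[0])),(X[2]+X[3])/2,(X[0]+X[1])/2)
W=pickle.load(open("wrist4.pkl","rb"))
g=cv2.cvtColor(W['color'],cv2.COLOR_BGR2GRAY).astype(int)
for row in(210,225,240): print(row,[(int(i)+220) for i in np.where(np.abs(np.diff(g[row,220:335]))>12)[0]])
for col in(240,275,310): print(col,[(int(i)+185) for i in np.where(np.abs(np.diff(g[185:235,col]))>12)[0]])
```

```text
(array([ 0.5536, -0.2172,  0.1317]), [0.0031656837731986786, 0.003165683773198553])
(array([ 0.5038, -0.2226,  0.1255]), [0.004826970619443571, 0.004826970619443454])
[[ 0.5592 -0.2432  0.088 ]
 [ 0.5121 -0.243   0.088 ]
 [ 0.5579 -0.008   0.088 ]
 [ 0.5072 -0.0073  0.088 ]]
0.2354932237792569 90.76461722233343 [ 0.5325 -0.0077  0.088 ] [ 0.5357 -0.2431  0.088 ]
210 [230, 231, 232, 315, 316, 317]
225 [231, 232, 233, 234, 236, 315, 316, 317, 318]
240 [233, 234, 235, 251, 315, 316, 317, 318]
240 [201, 202, 203, 204, 205, 206]
275 [197, 200, 202, 203, 204]
310 [198, 199, 200, 201, 202, 203]
```

Run:
```python
from h import *
np.set_printoptions(precision=4,suppress=True)
W=pickle.load(open("wrist4.pkl","rb"))
X=onz(W,[(231.5,206),(316.5,202),(234.5,240),(317,240)],.088);print(X,(X[0]+X[1])/2,np.linalg.norm(X[0]-X[1]),(X[2]+X[3])/2)
e=X[1]-X[0];print('perp',np.degrees(np.arctan2(e[1],e[0]))+90)
for a in (0,1): e=X[a+2]-X[a];print(np.degrees(np.arctan2(e[1],e[0])))
```

```text
[[ 0.5604 -0.2473  0.088 ]
 [ 0.5106 -0.2482  0.088 ]
 [ 0.56   -0.2264  0.088 ]
 [ 0.5105 -0.2248  0.088 ]] [ 0.5355 -0.2478  0.088 ] 0.04980362866644547 [ 0.5353 -0.2256  0.088 ]
perp -89.03163050845521
91.05759400156683
90.29288085597574
```

The tips triangulate to about 21 mm above the reported TCP, which explains the missed grip. I'll lower further, to a TCP z of about 0.045, after following the plate's shift and yaw.

Request:
move_arm --series '[[[-0.4,0,0,0,0,-2.6,1],[0,0,0,0,0,0,1],[0,0,0,0,0,0,1],[0,0,0,0,0,0,1],[0,0,0,0,0,0,1],[0,0,0,0,0,0,1],[0,0,2.0,0,0,0,1],[0,0,2.0,0,0,0,1],[0,0,0,0,0,0,1],[0,0,0,0,0,0,1]]]'

```text
time_s: 8.22
tcp_pos: [0.5359, -0.2264, 0.0659]
ee_rot: [[-1.0, -0.014, 0.001], [-0.014, 1.0, -0.001], [-0.001, -0.001, -1.0]]
wrist_force: [0.6, -0.5, 0.7]
gripper_width: 0.999
```

Run:
```python
from h import *
from station import r
for n in("wrist",):
    s=r.sense(); c=r.capture(n); c['s']=s; pickle.dump(c,open(f"{n}5.pkl","wb"));cv2.imwrite(f"pics/{n}5.png",c['color'])
    print(s['time_s'],s['tcp_pos'],s['wrist_force'],s['gripper_width'])
```

```text
8.225 [ 0.53594982 -0.22639842  0.06585617] [ 0.63672195 -0.47345501  0.73969127] 0.9990914102163383
```

View pics/wrist5.png

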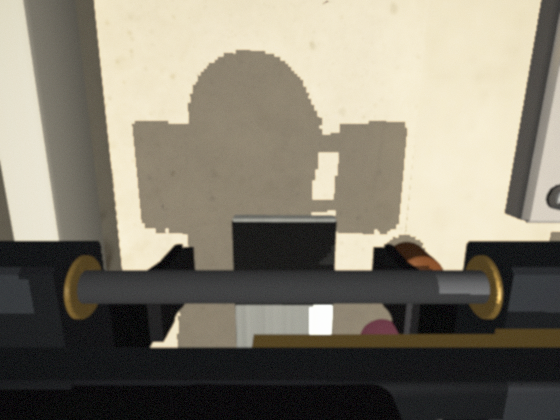

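The tail is centred: its columns 234–335 sit midway between the finger inners at 193 and 373. It is also square to the jaws, so I'll go down and grip.

Request:
move_arm --series '[[[0,0,1.0,0,0,0,1],[0,0,1.0,0,0,0,1],[0,0,0.1,0,0,0,1],[0,0,0,0,0,0,1],[0,0,0,0,0,0,0.3],[0,0,0,0,0,0,0.2],[0,0,0,0,0,0,0.2],[0,0,0,0,0,0,0.2]]]'

```text
time_s: 9.28
tcp_pos: [0.5354, -0.2262, 0.0442]
ee_rot: [[-1.0, -0.014, 0.0], [-0.014, 1.0, -0.0], [-0.0, -0.0, -1.0]]
wrist_force: [0.1, 0.1, 0.3]
gripper_width: 0.647
```

Request:
move_arm --series '[[[0,0,0,0,0,0,-1],[0,0,0,0,0,0,-1],[0,0,0,0,0,0,-1],[0,0,0,0,0,0,-1]]]'

```text
time_s: 9.78
tcp_pos: [0.5354, -0.2262, 0.0442]
ee_rot: [[-1.0, -0.014, 0.0], [-0.014, 1.0, -0.0], [-0.0, -0.0, -1.0]]
wrist_force: [-0.1, 0.2, -0.0]
gripper_width: 0.569
```

Run:
```python
from h import *
from station import r
for n in("side","scene","wrist"):
    s=r.sense(); c=r.capture(n); c['s']=s; pickle.dump(c,open(f"{n}6.pkl","wb"));cv2.imwrite(f"pics/{n}6.png",c['color'])
    if n=="side": crop(c,190,90,110,205,3,'pics/side6c.png')
    elif n=="scene": crop(c,195,100,160,170,4,'pics/scene6c.png')
    print(s['time_s'],s['tcp_pos'],s['wrist_force'],s['moment'],s['gripper_width'])
```

```text
9.775 [ 0.53543754 -0.22620319  0.04422436] [-0.06219287  0.15593782 -0.00481392] [ 0.11859048 -0.04327824  0.0103362 ] 0.5692527739618565
9.825 [ 0.53543253 -0.22621541  0.04419648] [0.63869967 0.64422855 0.58252498] [ 0.10972588 -0.06510384 -0.0417943 ] 0.5695212274490619
9.875 [ 0.53542017 -0.2262012   0.04420107] [0.21871992 0.33675433 0.48578851] [ 0.11695337 -0.04963149 -0.04236251] 0.5675729253205356
```

View pics/side6c.png

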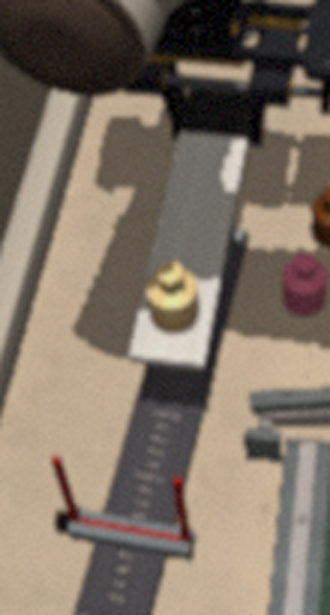

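View pics/scene6c.png

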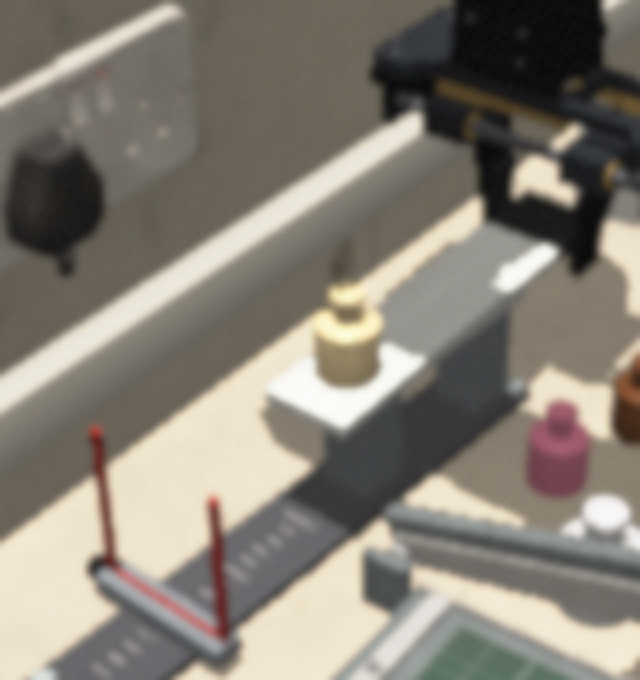

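View pics/wrist6.png

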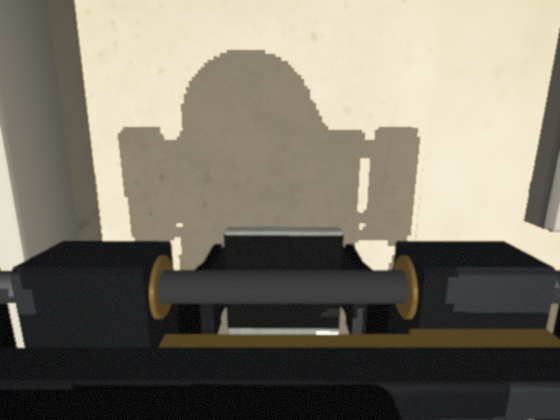

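Run:
```python
from h import *
np.set_printoptions(precision=4,suppress=True)
d=pickle.load(open("c0.pkl","rb")); S,D=d['scene'],d['side']
f=lambda pts,o,k:(np.array(pts,float)+.5)/k-.5+np.array(o)
def line(c,pts,z,n):
    X=onz(c,pts,z); e=X[-1]-X[0]; print(n,X[:,:2].tolist(),np.degrees(np.arctan2(e[1],e[0]))%180)
line(D,f([[95,530],[245,0]],(200,225),7),.008,'side rail L')
line(D,f([[262,568],[405,0]],(200,225),7),.008,'side rail R')
line(S,f([[32,657],[365,420]],(195,140),5),.008,'scene rail L')
line(S,f([[420,468],[655,290]],(195,140),5),.008,'scene rail R')
# post bases on carriage top z=.02
line(D,f([[103,262],[364,312]],(200,225),7),.020,'bases side')
line(S,f([[140,503],[278,592]],(195,140),5),.020,'bases scene')
# current plate front
D=pickle.load(open("side6.pkl","rb"));S=pickle.load(open("scene6.pkl","rb"))
X=onz(D,f([[129,355],[207,366]],(190,90),3),.088);print('front side',X,X.mean(0))
X=onz(S,f([[265,385],[345,431]],(195,100),4),.088);print('front scene',X,X.mean(0))
X=onz(D,f([[57,461],[178,482]],(190,90),3),.108);print('posts side',X,X.mean(0))
X=onz(S,f([[96,432],[213,502]],(195,100),4),.108);print('posts scene',X,X.mean(0))
```

```text
side rail L [[0.5716423158767245, 0.15465814674422523], [0.563745183001562, -0.016927140743057678]] 87.3648480491198
side rail R [[0.5237201052796965, 0.1587023074390586], [0.5155807476979194, -0.02374262735300886]] 87.44557547993449
scene rail L [[0.5676135051828637, 0.15293006367511952], [0.5546787855296875, -0.028247890015718924]] 85.91644809768204
scene rail R [[0.5175054342533165, -0.018637627169797222], [0.5073171272543924, -0.1782309131618135]] 86.34724034840417
bases side [[0.5844362692259859, 0.07988942678822247], [0.5078269192892155, 0.08452262246011061]] 176.5390697973446
bases scene [[0.5845449886283096, 0.0755576986894021], [0.508512773401264, 0.079538698859832]] 177.00276509442205
front side [[ 0.558  -0.0094  0.088 ]
 [ 0.506  -0.0082  0.088 ]] [ 0.532  -0.0088  0.088 ]
front scene [[ 0.5582 -0.0149  0.088 ]
 [ 0.5042 -0.0103  0.088 ]] [ 0.5312 -0.0126  0.088 ]
posts side [[0.5818 0.0831 0.108 ]
 [0.5063 0.0866 0.108 ]] [0.544  0.0849 0.108 ]
posts scene [[0.5797 0.0799 0.108 ]
 [0.5041 0.084  0.108 ]] [0.5419 0.082  0.108 ]
```

The grip is good: the opening is 0.569, about 49.5 mm, with almost no force. The weight is standing at crop (172,300). About 94 mm of slide remains, plus roughly −3.8° of yaw to match the beam and gauge line (87°). I'll slide slowly and check halfway.

Request:
move_arm --series '[[[0.03,0.1,0,0,0,0.2,-1],[0.05,0.3,0,0,0,0.3,-1],[0.05,0.4,0,0,0,0.3,-1],[0.05,0.5,0,0,0,0.3,-1],[0.05,0.5,0,0,0,0.3,-1],[0.05,0.5,0,0,0,0.4,-1],[0.05,0.5,0,0,0,0.4,-1],[0.05,0.5,0.02,0,0,0.4,-1],[0.05,0.5,0.02,0,0,0.4,-1],[0.05,0.4,0.01,0,0,0.4,-1],[0.05,0.2,0,0,0,0.4,-1],[0,0.1,0,0,0,0,-1]]]'

```text
time_s: 11.42
tcp_pos: [0.5311, -0.1813, 0.0442]
ee_rot: [[-0.999, 0.052, 0.001], [0.052, 0.999, -0.001], [-0.001, -0.0, -1.0]]
wrist_force: [0.6, -4.5, 5.5]
gripper_width: 0.57
```

```bash
cat > look.py <<'E'
import sys
from h import *
from station import r
np.set_printoptions(precision=4,suppress=True)
k=sys.argv[1]
for n in("side","scene"):
    s=r.sense(); c=r.capture(n); c['s']=s; pickle.dump(c,open(f"{n}{k}.pkl","wb"))
    if n=="side": crop(c,200,110,90,180,4 if 0 else 3.3,f'pics/side{k}c.png'); crop(c,200,165,80,120,5,f'pics/side{k}d.png')
    else: crop(c,195,120,160,150,4,f'pics/scene{k}c.png')
print(s['time_s'],s['tcp_pos'],s['ee_rot'].tolist(),s['wrist_force'],s['moment'],s['gripper_width'])
E
python3 look.py 7
```

```text
11.475 [ 0.5311 -0.1813  0.0441] [[-0.9986482525156125, 0.05197077415098174, 0.0008404651456874845], [0.051970450112931686, 0.9986485417691646, -0.0004029111322364459], [-0.0008602688956049441, -0.0003586871462014025, -0.9999995656403848]] [ 0.1418 -3.5686  4.8194] [-0.9737  0.2081  0.0272] 0.5697703269228541
```

View pics/side7d.png

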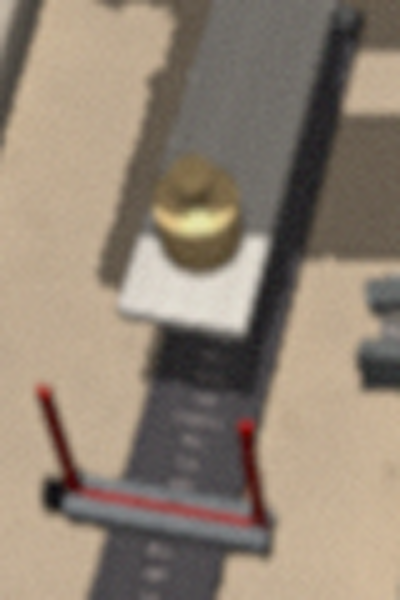

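View pics/scene7c.png

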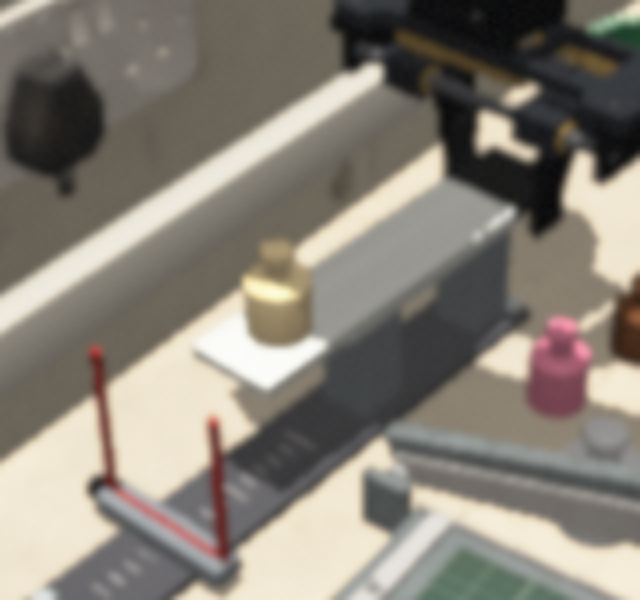

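```bash
cat > fr.py <<'E'
from h import *
np.set_printoptions(precision=4,suppress=True)
f=lambda pts,o,k:(np.array(pts,float)+.5)/k-.5+np.array(o)
def go(k,a,b,pa,pb):
    D=pickle.load(open(f"side{k}.pkl","rb"));S=pickle.load(open(f"scene{k}.pkl","rb"))
    for n,c,p,q,o,m in(('side',D,a,pa,(200,165),5),('scene',S,b,pb,(195,120),4)):
        X=onz(c,f(p,o,m),.088);P=onz(c,f(q,o,m),.108);u=P[0]-P[1];u/=np.linalg.norm(u); ax=np.array([np.cos(np.radians(87)),np.sin(np.radians(87)),0])
        e=X[0]-X[1]
        print(n,'front',X[:,:2].tolist(),X.mean(0),'posts',P.mean(0),'along gap(mm)',1000*(P.mean(0)-X.mean(0))@ax,'lateral',1000*(P.mean(0)-X.mean(0))@np.array([ax[1],-ax[0],0]),'yaw',np.degrees(np.arctan2(e[1],e[0]))+90)
E
python3 -c "
from fr import *
go(7,[(119,308),(247,328)],[(195,348),(267,387)],[(44,393),(246,428)],[(96,352),(213,422)])"
```

```text
side front [[0.5674240884608834, 0.033358805755574594], [0.5172056089945986, 0.0350736878521033]] [0.5423 0.0342 0.088 ] posts [0.5445 0.0847 0.108 ] along gap(mm) 50.4875885696734 lateral -0.44784397854066693 yaw 88.04419923048792
scene front [[0.5629830229734383, 0.031829681895084616], [0.5165989059882241, 0.03319659277559711]] [0.5398 0.0325 0.088 ] posts [0.5419 0.082  0.108 ] along gap(mm) 49.48386128040853 lateral -0.4984889062520095 yaw 88.31201778420893
```

Request:
move_arm --series '[[[0,0.1,0,0,0,0,-1],[0,0.3,0,0,0,0,-1],[0,0.4,0,0,0,0,-1],[0,0.5,0,0,0,0,-1],[0,0.5,0,0,0,0,-1],[0,0.5,0,0,0,0,-1],[0,0.5,0,0,0,0,-1],[0,0.5,0,0,0,0,-1],[0,0.4,0,0,0,0,-1],[0,0.3,0,0,0,0,-1],[0,0.2,0,0,0,0,-1],[0,0,0,0,0,0,-1]]]'

```text
time_s: 13.02
tcp_pos: [0.5333, -0.1393, 0.0441]
ee_rot: [[-0.999, 0.052, 0.001], [0.052, 0.999, -0.0], [-0.001, -0.0, -1.0]]
wrist_force: [-0.7, -4.3, 5.9]
gripper_width: 0.571
```

```bash
python3 look.py 8
```

```text
13.075 [ 0.5333 -0.1393  0.0442] [[-0.9986408449610624, 0.05211398962523711, 0.0007712721932499159], [0.05211389914107981, 0.9986411381253273, -0.0001369673841269131], [-0.0007773620577068211, -9.658722292726642e-05, -0.9999996931895228]] [-0.3278 -3.3577  5.9325] [-0.9211  0.1814  0.039 ] 0.5727984099183714
```

View pics/side8d.png

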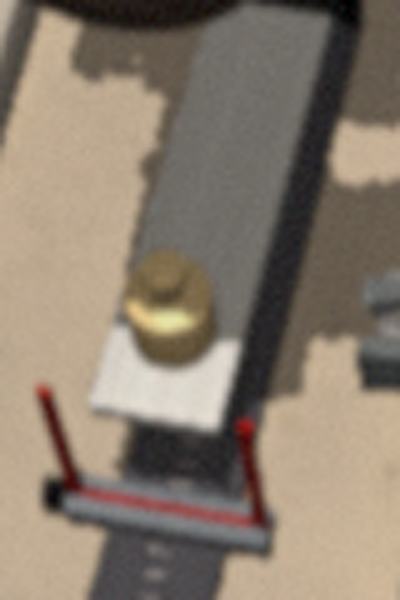

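View pics/scene8c.png

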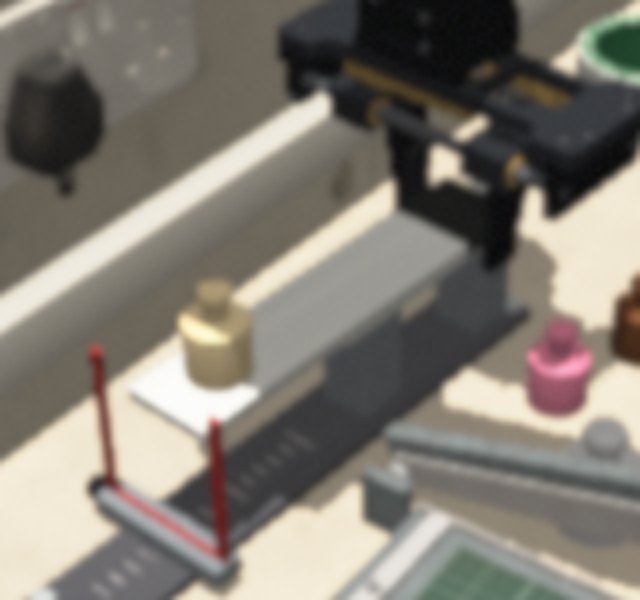

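```bash
python3 -c "
from fr import *
go(8,[(90,406),(221,428)],[(131,390),(204,433)],[(44,393),(246,428)],[(96,352),(213,422)])
c=pickle.load(open('scene8.pkl','rb'));crop(c,215,195,50,60,10,'pics/scene8e.png')
c=pickle.load(open('side8.pkl','rb'));crop(c,205,230,55,45,12,'pics/side8e.png')"
```

```text
side front [[0.5693263674469027, 0.07610027567232253], [0.5190829428766716, 0.07814707243421348]] [0.5442 0.0771 0.088 ] posts [0.5445 0.0847 0.108 ] along gap(mm) 7.54005963122046 lateral -0.08945926352504052 yaw 87.66719709020683
scene front [[0.5657280341220269, 0.07357829210744299], [0.5183685474990466, 0.07559658248969575]] [0.542  0.0746 0.088 ] posts [0.5419 0.082  0.108 ] along gap(mm) 7.349083350987752 lateral -0.5507229268470809 yaw 87.55973726355926
```

View pics/side8e.png

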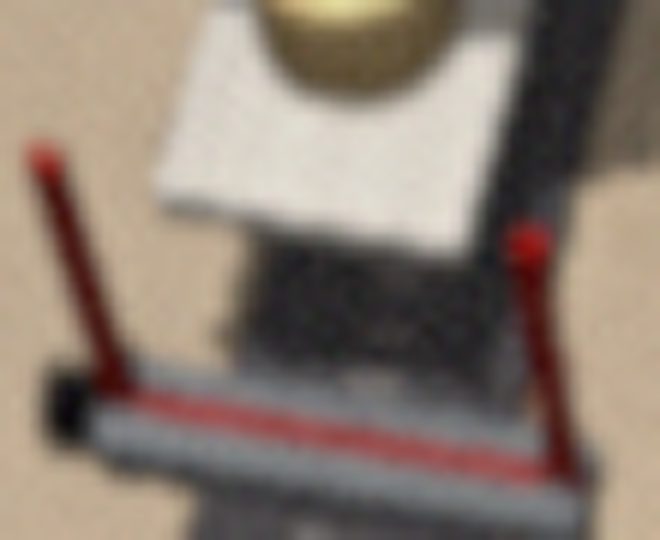

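View pics/scene8e.png

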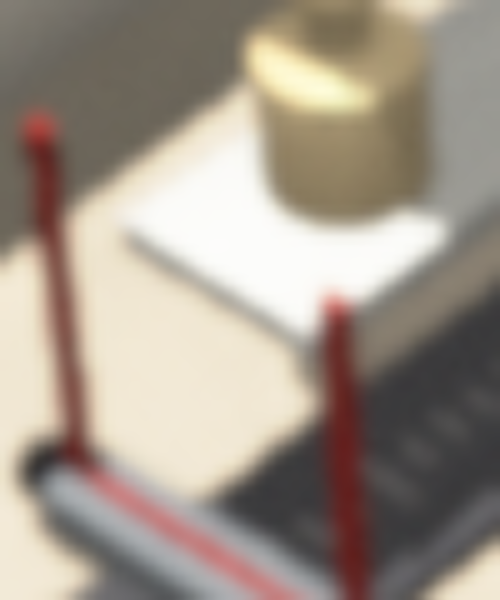

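Request:
move_arm --series '[[[0,0.1,0,0,0,0,-1],[0,0.2,0,0,0,0,-1],[0,0.2,0,0,0,0,-1],[0,0.1,0,0,0,0,-1],[0,0.1,0,0,0,0,-1],[0,0,0,0,0,0,-1],[0,0,0,0,0,0,-1]]]'

```text
time_s: 14.0
tcp_pos: [0.5336, -0.1325, 0.0441]
ee_rot: [[-0.999, 0.052, 0.001], [0.052, 0.999, -0.0], [-0.001, -0.0, -1.0]]
wrist_force: [-0.2, -4.4, 6.1]
gripper_width: 0.573
```

```bash
python3 look.py 9;  python3 -c "
from fr import *
c=pickle.load(open('scene9.pkl','rb'));crop(c,210,195,60,60,10,'pics/scene9e.png')
c=pickle.load(open('side9.pkl','rb'));crop(c,205,230,55,45,12,'pics/side9e.png')"
```

```text
14.05 [ 0.5336 -0.1325  0.0442] [[-0.9986338632263128, 0.052248654576584494, 0.0006966438307720003], [0.052248458222446253, 0.9986340722779955, -0.0002971512150668165], [-0.0007112180168441515, -0.0002603466997765564, -0.9999997131942231]] [-0.6712 -2.6211  5.9942] [-1.1182  0.1015  0.0076] 0.5714188063620796
```

View pics/side9e.png

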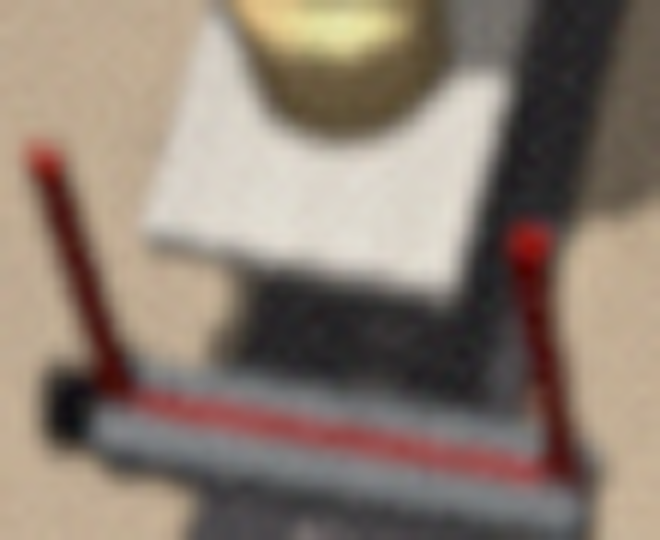

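View pics/scene9e.png

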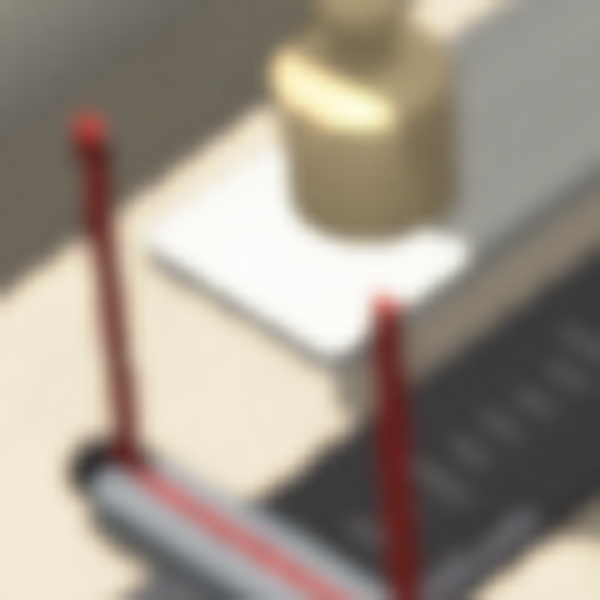

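```bash
python3 -c "
from fr import *
ax=np.array([np.cos(np.radians(87)),np.sin(np.radians(87)),0])
for n,o,k,fr,top,base in(('side',(205,230),12,[(148,232),(450,290)],[(43,158),(529,242)],[(115,390),(560,475)]),('scene',(210,195),10,[(146,248),(343,355)],[(90,128),(388,300)],[(125,460),(402,590)])):
    c=pickle.load(open(n+'9.pkl','rb'))
    F=onz(c,f(fr,o,k),.088);T=onz(c,f(top,o,k),.108);B=onz(c,f(base,o,k),.020)
    P=T+(B-T)*(.02/.088)
    print(n,F[:,:2].tolist(),'T',T.mean(0),'B',B.mean(0),'gapT',1e3*(T-F).mean(0)@ax,'gapInterp',1e3*(P-F).mean(0)@ax,'each',1e3*(P-F)@ax,'x',1e3*(P-F).mean(0)[0], 'width',np.linalg.norm(F[0]-F[1]))
    # weight visible? height check of front via triangulation
S=pickle.load(open('scene9.pkl','rb'));D=pickle.load(open('side9.pkl','rb'))
for a,b in zip(f([(146,248),(343,355)],(210,195),10),f([(148,232),(450,290)],(205,230),12)): print('frontTri',tri([S,D],[a,b]))
for a,b in zip(f([(90,128),(388,300)],(210,195),10),f([(43,158),(529,242)],(205,230),12)): print('postTri',tri([S,D],[a,b]))
"
```

```text
side [[0.569276678176368, 0.08256559466922309], [0.5209531263959812, 0.08570234586438552]] T [0.5451 0.0837 0.108 ] B [0.5466 0.0823 0.02  ] gapT -0.3962988349532658 gapInterp -0.7029742153251313 each [-0.285 -1.121] x 0.35105443984589924 width 0.04842525028053102
scene [[0.5660460501624807, 0.0819345047036042], [0.5169636074651219, 0.0820042530662447]] T [0.5424 0.0809 0.108 ] B [0.5509 0.074  0.02  ] gapT -1.0530091792269036 gapInterp -2.5106275148722945 each [-2.3006 -2.7206] x 2.825830696160603 width 0.04908249225511674
frontTri (array([0.5699, 0.0796, 0.0838]), [0.00097359426788415, 0.000973594267884178])
frontTri (array([0.5207, 0.0814, 0.084 ]), [0.0024486818817117885, 0.0024486818817118523])
postTri (array([0.5832, 0.079 , 0.1054]), [0.0016969505178995794, 0.0016969505178996314])
postTri (array([0.5068, 0.0824, 0.1055]), [0.0019247028782970878, 0.0019247028782970576])
```

View pics/scene9c.png

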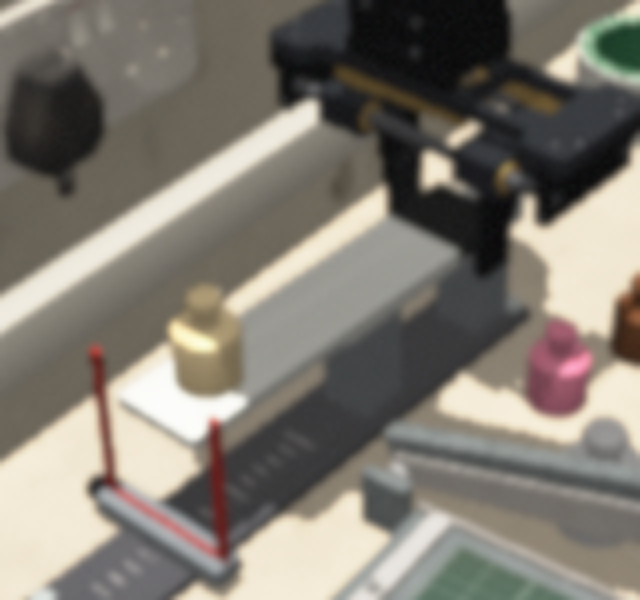

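View pics/side9c.png

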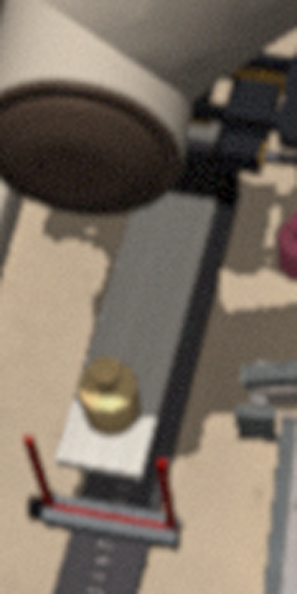

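The plate lies on the beam, the weight stands at scene crop (207,350), and the front edge is in line with the posts (crop 96,352 and 213,422). The tail is still gripped, so I'm handing it in.

```bash
python3 -c "
from station import r
print(r.finish_job()); s=r.sense(); print(s['time_s'],s['tcp_pos'],s['gripper_width'],s['wrist_force'])"
```

```text
the job is handed in; nothing more can be done
None
the job is handed in; nothing more can be done
```

I gripped the plate by its black-taped tail, slid it about 94 mm out along the beam to the gauge mark, and handed the job in at about 14 s while still gripping. `finish_job` reports no verdict.

**First grip missed:** the fingertips sit about 21 mm above the reported TCP, so the fingers closed over the top of the tail. This pressed on the plate with about 5 N and turned it about 2°, swinging the front about 6 mm toward the robot; the weight stayed standing. I lifted off, opened, followed the plate's new position and took a proper grip lower down. During the slide I turned the plate back in line with the beam.

**Last checks:**

| Check | Result |
|---|---|
| Grip | holding, opening 0.571 (about 50 mm) |
| Hold on the tail | pressed down with about 6 N, arm still |
| Weight | upright on the plate in both views |
| Other things on the bench | those in the close views look unmoved; no separate check made |
| Front edge along the slide | most estimates run from 0.4 mm short to 1 mm past the mark |
| Front edge sideways | centred within about 0.5 mm, from the look just before the final 7 mm of slide |

**Disagreements:** one scene-view estimate, using the post bases, put the front edge 2.5 mm past the mark and 2.8 mm off to the side. I gave it little weight because the bases were hard to pick out. Triangulated heights read about 2–4 mm low for both the posts and the plate, so they do not confirm to the millimetre that the plate is level.

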